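# Lock the support jack

## Task

The support jack on its board is set to height; lock it there without letting its barrel turn. Drop the larger socket key fully home on the jack's square head with its handle just beside the upright stop post, so that the post holds it, then turn the knurled ring clockwise (from above) down onto the housing and nip it up so that the handle bears on the post with about 10 N, no wrenching. Let go, leaving the key on the head and everything else on the bench where it is.

Things in the scene. Friction and masses are not known exactly. Their poses are not given: they have to be found in the camera images.
- key: Larger socket key, 200 g. Steel boss 44 x 44 x 24 mm high with a 32 x 32 mm square socket, 21 mm deep, open below; on its top, centred, a grip fin 30 mm (x) x 12 mm (y) x 20 mm high. A flat aluminium handle 22 mm wide, 10 mm thick, underside level with the boss's, runs along its -x to 140 mm from the origin. Origin: socket centre, underside; z up. Lies flat, handle roughly towards the robot.
- small_key: Not for this job: a key of the same make, clearly smaller: 27 mm square boss 17 mm high, fin 18 x 9 x 16 mm, handle 16 mm wide reaching 105 mm. Does not fit the jack; leave it alone. Origin: socket centre, underside; handle along its -x.
- jack: Support jack, immovable, on a wooden board 20 mm thick (x -160 to 110 mm, y +-65 mm). Origin: table height, on the jack's vertical axis; z up; the stop post is towards its -x. Grey housing with a neck 58 mm across from 52 to 76 mm above the table; the ring tightens down on the neck's flat top at 76 mm.
- stop: Upright steel stop post, 14 mm diameter, fixed to the board; origin at its foot; top 132 mm above the table; axis at x -110, y +24 mm in the jack frame. With the key on the head and its x along the jack's x, the handle's side is 6 mm short of the post; a clockwise pull closes the gap and the post then holds the key.
- barrel_seat (a point): Centre of the barrel's shoulder, on the jack's axis, 106 mm above the table; z up; turns with the barrel. Barrel: 40 mm round steel screw. On the shoulder stands its square head, 30 x 30 mm, 20 mm high, top edges bevelled, sides along this point's x and y. The key's underside rests on the shoulder when home; it then has about 0.07 rad of play either way.
- barrel (a joint): Angle of the barrel in the housing, rad, growing clockwise seen from above; starts within 0.02 of 0, where barrel_seat's axes are parallel to the jack's. It turns easily (0.04 N m): unless the key and post hold it, it turns along with the ring.
- ring: Knurled steel lock ring on the barrel, 68 mm diameter, 20 mm high; origin: its underside, on the jack's axis. Starts 2.5 to 6 mm above the neck; drops 4 mm per rad of clockwise turn on the barrel (0.6 to 1.5 rad). Thread drag 0.15 N m; once down, a spring washer makes it rise about 7 N m per rad. 1.1 N m on the ring presses the key on the post with about 10 N.
- rosette: Bystander, leave alone: round plaster rosette, 96 mm across, 34 mm high. Origin: its underside.
- brush: Bystander, leave alone: flat paint brush lying on the bench. Origin: its underside.
- scraper: Bystander, leave alone: plasterer's spatula lying on the bench. Origin: its underside.
- mug: Bystander, leave alone: white mug, 80 mm across, 90 mm high. Origin: its underside.
- jar: Bystander, leave alone: glass jar, 64 mm across, 75 mm high. Origin: its underside.
- bead_cast: Bystander, leave alone: small turned plaster piece, 64 mm across, 50 mm high. Origin: its underside.
Mind the look-alikes: they are no part of the job. Leave any blue or purple look-alike of the key alone.

How it is judged:
By the outcome, as a careful person would: the job done as asked, in the order asked, and still so for the second after the job is handed in, with the robot touching nothing.
It also fails if it takes over 72 s, if anything falls off the work surface, if the arm or the gripper's body presses on something with over 40 N, if the wrist force passes 120 N, or if a joint passes its speed limit or range.

## Robot

A 7-joint arm with a two-finger parallel gripper is mounted at the origin on the work surface. World frame = base frame: x ahead of the robot, y to its left, z up, the work surface at z = 0. Lengths are in m, angles in rad, forces in N, time in s.
With the tool pointing down it reaches from about 0.4 to 0.85 m from the base axis. Payload 4.4 kg.
Tool frame: the origin (TCP) lies at the very end of the fingers, on their centre line; the grasp point (between the pads) lies 19 mm behind it (arm.tcp_to_grasp is the distance from the TCP to the grasp point, in m); z points along the fingers, y is the line along which they close (so a half turn about z gives the same grasp; the last joint's range is limited). The gripper opens to 94 mm and grips with 3 to 60 N. Pads are 16 mm wide; open, the fingers measure 119 mm over their backs; the gripper's body (75 mm by 177 mm) begins 78 mm behind the grasp point.
Start: joints at [-1.292, 0.628, 0.038, 1.517, -0.027, 0.996, -0.02], TCP at [0.22, 0.612, 0.205] pointing down, gripper open.
Joint ranges: [-3.06, 3.06], [-0.37, 2.12], [-1.25, 1.32], [0.18, 2.47], [-1.1, 4.24], [0.23, 1.98], [-2.94, 2.94]. Speed limits (rad/s): [2.57, 2.57, 3.14, 3.14, 3.14, 3.14, 3.14].

## Interface

Orientations are given as [roll, pitch, yaw] about the fixed x, y, z axes, in that order (R = Rz(yaw) Ry(pitch) Rx(roll)).
In Python, from cell import arm gives the robot as it stands. The module is installed in compiled form; this text tells all that it offers.
- The arm moves only by the tool send_rows, never from a script. Its argument "targets" is one flat list of numbers, 4 for each row, row after row: the shift along the tool's x, y, z in mm, then the turn about the tool's z in degrees. In form: [x, y, z, twist, x, y, z, twist, ...]. A call has 1 to 20 rows; each row is the pose to reach, as a shift and turn from the pose commanded when the call began, along the tool's axes at that moment; what a row does not reach only later rows make up. A row lasts 1/10 s, in which the tool goes at most 50 mm and 8.59 degrees, less where a joint would pass 70% of its speed; a pose out of reach is approached as far as the arm can. A call with a gripper value outside its range is refused whole. "grip" is the closure, from -1 (fully open) to 1 (shut), so that 0 is half open, set as the call begins (left out, the last holds). The fingers move at their own pace and stop on an object; the grip force is fixed at half the most. Time passes only in rows, so rows that repeat a pose let the fingers close. It gives the time, the measured TCP pose, the force, the opening and the grip force at its end, in the units of the state.
- arm.observe(): the state, without advancing time (a new reading comes with each control period).
- arm.camera(name): name is "side" or "top" or "wrist"; returns a dict with "frame" (384x512x3 uint8, red, green, blue), "depth" (384x512 float32, m along the optical axis (not along the pixel's ray), 0 where there is no reading), "mtx" (3x3 intrinsics, pixels), "R" (3x3) and "t" (3): a world point X has camera coordinates R X + t. Camera axes: x right, y down, z forward; pixel columns grow to the right and rows downward; lengths in m; the calibration is good to about 2 mm. A picture is of the moment at which its call begins.
- arm.finish_job(): hands the job in; it is judged then, once.
The state is a dict: "clock": time; "qpos": joint angles; "dq": joint speeds; "joint_torque": joint torques, N m; "ee_pos": TCP position; "tcp_rot": TCP orientation; "force": force on the tool from outside, world axes, zero at the start; "ft_torque": the same for the moment, N m; "opening": finger opening in m; "grip_force": force on a finger pad.
Only numpy, scipy, OpenCV 4.12 (cv2) and the standard library are available. Lean on these libraries where they do the work, as an engineer would, in place of code of your own. Each camera call takes 0.05 s, during which the arm holds its last target. There are 200 camera calls.

## Working session

There is one attempt and no reset: what is moved stays moved. The work goes in short steps, Python scripts to look and compute and a tool call to move; the robot and the scene stay as the last step left them, time stands still between calls to the robot, and variables do not carry over. Pictures are saved under pics/ and viewed, at most 10 in all, crops included, and the job is handed in when it is done.

Besides the shell and the picture viewer there is one more tool, called after ">>>" as name(argument=value, ...) on one line, values as JSON. send_rows: Moves the arm, as the interface text tells. Its arguments: {"type":"object","properties":{"targets":{"type":"array"},"grip":{"type":"number"}},"required":["targets"]}

```bash
mkdir -p pics; cat > h.py <<'E'
import numpy as np, cv2
from cell import arm
from scipy.spatial.transform import Rotation as Ro
def cam(n):
    c=arm.camera(n); return c
def save(c,name,crop=None,s=1):
    f=c["frame"][:,:,::-1]
    if crop: f=f[crop[1]:crop[3],crop[0]:crop[2]]
    cv2.imwrite("pics/"+name,cv2.resize(f,None,fx=s,fy=s,interpolation=cv2.INTER_CUBIC))
def ray(c,u,v,z):
    d=c["R"].T@np.linalg.inv(c["mtx"])@[u,v,1]; o=-c["R"].T@c["t"]
    return o+d*(z-o[2])/d[2]
def cloud(c):
    h,w=c["depth"].shape; u,v=np.meshgrid(np.arange(w),np.arange(h)); d=c["depth"]
    p=np.stack([u*d,v*d,d],-1)@np.linalg.inv(c["mtx"]).T
    P=(p-c["t"])@c["R"]; P[d==0]=np.nan; return P
E
python3 - <<'E'
from h import *
s=arm.observe(); print(s)
cs={n:cam(n) for n in("top","side")}
for n,c in cs.items():
    save(c,n+"0.png",s=1.5); print(n,-c["R"].T@c["t"],c["mtx"][0,0],c["R"].round(2).tolist())
E
```

```text
{'clock': 0.0, 'qpos': array([-1.29180026,  0.62936199,  0.03845807,  1.51830853, -0.02699814,
        0.99631679, -0.01999357]), 'dq': array([ 1.17063864e-03,  8.37677962e-04,  3.36073498e-04, -1.13490157e-03,
       -1.52787891e-03,  6.01882961e-04, -1.51649521e-05]), 'joint_torque': array([ 7.62711879e-04, -5.49721348e+01,  1.14375617e+00, -1.86622775e+01,
       -5.21928503e-02,  2.39102344e-02,  1.34372276e-04]), 'ee_pos': array([0.21946566, 0.61113998, 0.20456318]), 'tcp_rot': array([-3.13971681e+00,  3.55131389e-05,  2.79679237e+00]), 'force': array([ 0.5378253 ,  0.65405352, -0.06810954]), 'ft_torque': array([ 0.05297735, -0.007862  , -0.0230461 ]), 'grip_force': 0.0, 'opening': 0.09385909381061287}
top [0.27520419 0.05207707 1.21830044] 421.12235334602883 [[0.02, -1.0, 0.0], [-0.98, -0.02, -0.21], [0.21, 0.0, -0.98]]
side [ 0.23599783 -1.01362641  0.72962659] 420.5271815161429 [[0.96, -0.28, -0.0], [-0.14, -0.49, -0.86], [0.24, 0.83, -0.51]]
```

View pics/top0.png

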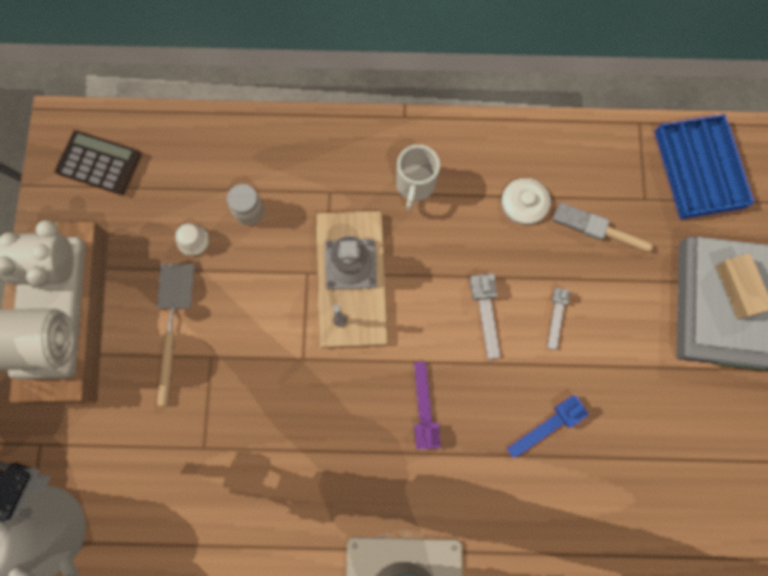

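View pics/side0.png

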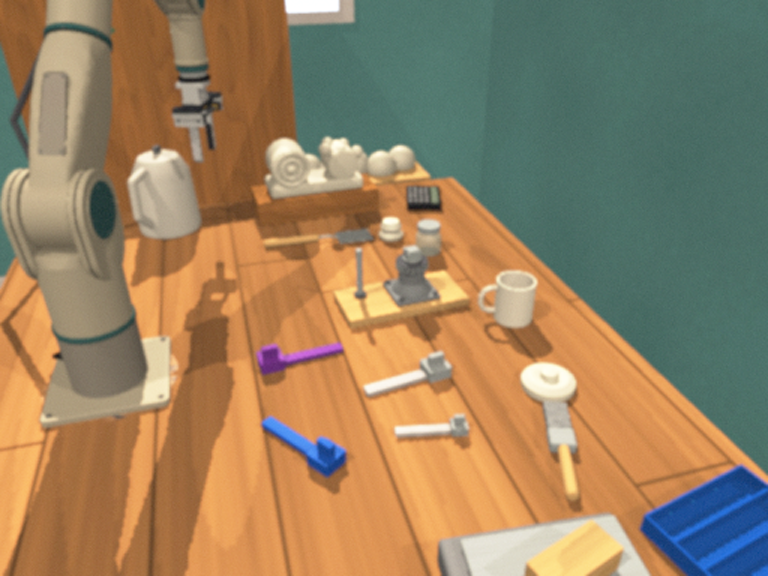

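Top view, in the displayed 768×576 pixels:
- Grey key with its boss at (484,287), the larger one.
- Grey key with its boss at (561,296), the smaller one.
- Purple look-alike at (427,435) and blue look-alike at (572,408).
- Jack head at (349,248), stop post at about (339,316).

The key for this job should be the larger grey one. I'll measure it and confirm with a crop.

```bash
python3 - <<'E'
from h import *
c=cam("top"); save(c,"crop1.png",(195,130,395,250),4)
P=cloud(c); hsv=cv2.cvtColor(c["frame"],cv2.COLOR_RGB2HSV)
m=((hsv[...,1]<70)&(hsv[...,2]>90)).astype(np.uint8)
n,l,st,ce=cv2.connectedComponentsWithStats(m)
for i in range(1,n):
    if st[i,4]>100: print(i,st[i],ce[i].round(1))
for nm,(u0,v0,u1,v1) in dict(key=(308,178,338,244),small=(360,188,385,236)).items():
    mm=np.zeros_like(m); mm[v0:v1,u0:u1]=m[v0:v1,u0:u1]
    k,_=cv2.findContours(mm,cv2.RETR_EXTERNAL,cv2.CHAIN_APPROX_NONE); k=max(k,key=cv2.contourArea)
    r=cv2.minAreaRect(k); b=cv2.boxPoints(r); print(nm,r,[ray(c,*q,0.01)[:2].round(4).tolist() for q in b])
    q=P[mm>0]; 
    for lo,hi in((.004,.015),(.018,.03),(.037,.05)):
        s=q[(q[:,2]>lo)&(q[:,2]<hi)]; print(lo,len(s), np.nanmedian(s,0).round(4) if len(s) else '', (s.min(0).round(4),s.max(0).round(4)) if len(s) else '')
    s=q[(q[:,2]>.004)&(q[:,2]<.015)][:,:2]; mu=s.mean(0); print('hdl dir',mu,np.linalg.svd(s-mu)[2][0])
# jack region
q=P[130:240,205:265].reshape(-1,3)
for lo,hi in((.015,.025),(.12,.131),(.095,.11),(.131,.14)):
    s=q[(q[:,2]>lo)&(q[:,2]<hi)]; print(lo,len(s),np.nanmedian(s,0).round(4) if len(s) else '',(s.min(0).round(4),s.max(0).round(4)) if len(s) else '')
s=P[130:240,205:265]; mm=((s[...,2]>.014)&(s[...,2]<.026)).astype(np.uint8)
pts=s[mm>0][:,:2].astype(np.float32); r=cv2.minAreaRect(pts); print('board',r,cv2.boxPoints(r).round(4).tolist())
E
```

```text
1 [    0    29   512    85 17859] [246.8  52. ]
6 [436  75  68  72 212] [466.4 100.1]
8 [ 50  90  37  16 237] [68.2 97.4]
9 [264  96  29  44 902] [277.4 114.7]
10 [ 42  98  13  19 114] [ 48.  106.5]
11 [ 51 101  13  18 118] [ 57.  109.5]
12 [ 60 104  13  19 118] [ 65.9 112.7]
13 [ 69 107  13  19 117] [ 75.  115.5]
14 [   0  116   56  136 5378] [ 25.1 196.7]
15 [334 119  33  31 798] [350.1 133.7]
16 [151 123  24  26 466] [162.7 135.2]
17 [369 135  37  25 501] [387.5 146.9]
20 [117 149  22  21 371] [127.3 159.1]
21 [ 216  158   35   35 1067] [232.8 175.7]
22 [ 451  158   61   87 3907] [478.3 203.2]
23 [105 176  24  45 675] [116.4 191.3]
24 [313 182  20  57 609] [324.  206.3]
25 [365 192  15  41 318] [371.2 210.5]
28 [338 263  55  43 137] [366.2 283.9]
29 [   0  312   57   72 2781] [ 28.  355.3]
30 [ 231  358   77   26 1713] [268.4 370.5]
key ((324.13079833984375, 210.54615783691406), (56.43579864501953, 16.49661636352539), 82.87498474121094) [[0.597, -0.1196], [0.6044, -0.1682], [0.4378, -0.1859], [0.4307, -0.1386]]
0.004 317 [ 0.4965 -0.1555  0.0103] (array([ 0.436 , -0.175 ,  0.0041]
[... 871 characters left out ...]
8  0.18949917]
0.015 2557 [0.5456 0.1103 0.0208] (array([0.4496, 0.042 , 0.015 ]), array([0.7231, 0.1859, 0.025 ]))
0.12 127 [0.6095 0.1172 0.1264] (array([0.4937, 0.1004, 0.1201]), array([0.6289, 0.1363, 0.131 ]))
0.095 338 [0.6052 0.1145 0.1014] (array([0.4941, 0.082 , 0.0951]), array([0.6447, 0.1493, 0.1099]))
0.131 18 [0.5004 0.1337 0.1332] (array([0.4946, 0.1284, 0.1313]), array([0.506 , 0.1389, 0.1354]))
board ((0.5869737863540649, 0.11466874182224274), (0.27043119072914124, 0.12988537549972534), 3.826693058013916) [[0.44769999384880066, 0.1703999936580658], [0.4564000070095062, 0.040800001472234726], [0.7261999845504761, 0.05889999866485596], [0.7175999879837036, 0.18850000202655792]]
```

View pics/crop1.png

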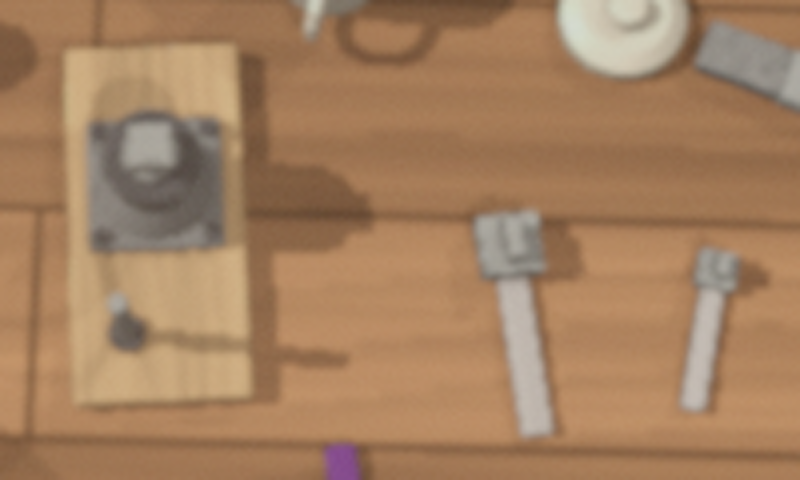

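The crop confirms it. Larger grey key: boss at crop (508,245), fin at (0.573,−0.144), boss about 44 mm, handle towards the robot. The smaller one is at crop (717,270). The board rectangle puts the jack at about (0.612,0.116) with yaw 0.067. The post then predicts at (0.501,0.133) and was measured at (0.500,0.134), so the two agree. I'll go above the key.

>>> send_rows(targets=[-588,-591,0,154,-588,-591,0,154,-588,-591,0,154,-588,-591,0,154,-588,-591,0,154,-588,-591,0,154,-588,-591,0,154,-588,-591,0,154,-588,-591,0,154,-588,-591,0,154,-588,-591,0,154,-588,-591,0,154,-588,-591,0,154,-588,-591,0,154,-588,-591,0,154,-588,-591,0,154,-588,-591,0,154,-588,-591,0,154,-588,-591,0,154,-588,-591,0,154], grip=-1)

```text
clock: 2.15
ee_pos: [0.573, -0.1422, 0.2049]
tcp_rot: [-3.141, 0.001, 0.113]
force: [0.6, 0.1, 0.2]
opening: 0.0935
grip_force: 0.0
```

```bash
cat >> h.py <<'E'
def plan(xy,z,yaw):
    s=arm.observe(); R=Ro.from_euler('xyz',s["tcp_rot"]).as_matrix()
    d=R.T@(np.array([*xy,z])-s["ee_pos"]); tw=-np.degrees((yaw-s["tcp_rot"][2]+np.pi)%(2*np.pi)-np.pi)
    print("plan mm",(d*1000).round(1),"twist",tw.round(2))
E
python3 - <<'E'
from h import *
c=cam("wrist"); save(c,"w1.png",s=1.5); print(-c["R"].T@c["t"],c["R"].round(2).tolist(),c["mtx"][0,0])
P=cloud(c); hsv=cv2.cvtColor(c["frame"],cv2.COLOR_RGB2HSV)
Z=P[...,2]; near=(abs(P[...,0]-.53)<.13)&(abs(P[...,1]+.15)<.06)&(hsv[...,1]<80)
for nm,lo,hi in(("hdl",.006,.014),("boss",.02,.028),("fin",.04,.048)):
    m=(near&(Z>lo)&(Z<hi)).astype(np.uint8); m=cv2.morphologyEx(m,cv2.MORPH_OPEN,np.ones((3,3)))
    s=P[m>0][:,:2].astype(np.float32)
    if len(s)<20: print(nm,len(s)); continue
    r=cv2.minAreaRect(s); print(nm,len(s),np.round(r[0],4),np.round(r[1],4),r[2],np.median(P[m>0][:,2]),s.mean(0))
E
```

```text
[ 0.64940179 -0.13429991  0.38392449] [[0.11, -0.99, -0.0], [-0.96, -0.11, 0.26], [-0.26, -0.03, -0.96]] 267.6731903988836
hdl 980 [ 0.4938 -0.1597] [0.1127 0.0212] 8.304367065429688 0.009907631081712394 [ 0.49565157 -0.15947326]
boss 746 [ 0.5748 -0.1478] [0.0437 0.0431] 8.531639099121094 0.023874598680022036 [ 0.5768608  -0.14735639]
fin 210 [ 0.5749 -0.148 ] [0.0295 0.0118] 6.864049434661865 0.04378599795476084 [ 0.57520455 -0.14789435]
```

View pics/w1.png

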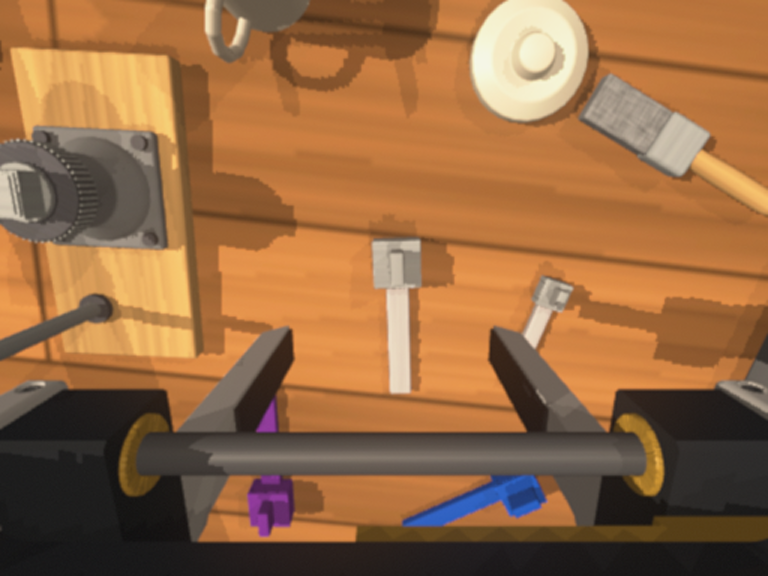

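The wrist view shows the larger key at (397,265) between the open fingers: boss 43.7×43.1 mm at height 24, fin 29.5×11.8 mm at height 44, yaw about 8.4°. The sizes match, so I'll descend on the fin.

```bash
python3 -c "
from h import *
plan((.5748,-.1475),.027,.146)"
```

```text
plan mm [  1.2   5.9 178.1] twist -1.88
```

>>> send_rows(targets=[1,6,40,-1.9,1,6,80,-1.9,1,6,120,-1.9,1,6,145,-1.9,1,6,160,-1.9,1,6,170,-1.9,1,6,175,-1.9,1,6,178,-1.9,1,6,178,-1.9])

```text
clock: 3.1
ee_pos: [0.5755, -0.1491, 0.0281]
tcp_rot: [3.141, -0.001, 0.143]
force: [-0.0, 0.9, 0.5]
opening: 0.0937
grip_force: 0.0
```

>>> send_rows(targets=[0,0,0,0,0,0,0,0,0,0,0,0,0,0,0,0,0,0,0,0,0,0,0,0,0,0,0,0,0,0,0,0,0,0,0,0,0,0,0,0], grip=1)

```text
clock: 4.1
ee_pos: [0.5749, -0.149, 0.0274]
tcp_rot: [-3.142, 0.0, 0.142]
force: [0.1, -0.7, -0.3]
opening: 0.0178
grip_force: 0.0
```

>>> send_rows(targets=[0,0,0,0,0,0,0,0,0,0,0,0,0,0,0,0,0,0,-5,0,0,0,-15,0,0,0,-40,0,0,0,-80,0,0,0,-120,0,0,0,-160,0,0,0,-185,0,0,0,-195,0,0,0,-195,0])

```text
clock: 5.4
ee_pos: [0.5754, -0.1495, 0.2237]
tcp_rot: [3.141, -0.002, 0.142]
force: [0.7, 0.1, -2.6]
opening: 0.0119
grip_force: 30.0
```

```bash
python3 - <<'E'
from h import *
plan((.600,.095),.222,.067)
c=cam("wrist"); P=cloud(c); Z=P[...,2]; hsv=cv2.cvtColor(c["frame"],cv2.COLOR_RGB2HSV)
e=arm.observe()["ee_pos"]; x=np.array([np.cos(.142),np.sin(.142)])
a=(P[...,:2]-e[:2])@x; b=(P[...,:2]-e[:2])@[-x[1],x[0]]
for nm,lo,hi in(("boss",-.03,.03),("hdl",-.145,-.03)):
    m=(a>lo)&(a<hi)&(abs(b)<.03)&(Z>.16)&(Z<e[2]+.03); s=P[m]
    print(nm,len(s))
    if nm=="hdl" and len(s): 
        A=np.c_[a[m],b[m],np.ones(m.sum())]; print(np.linalg.lstsq(A,s[:,2]-e[2],rcond=None)[0])
save(c,"w2.png",s=1.5)
E
```

```text
plan mm [  58.9 -238.6    1.7] twist 4.29
boss 3037
hdl 1425
[ 0.00456812  0.00346776 -0.01593508]
```

View pics/w2.png

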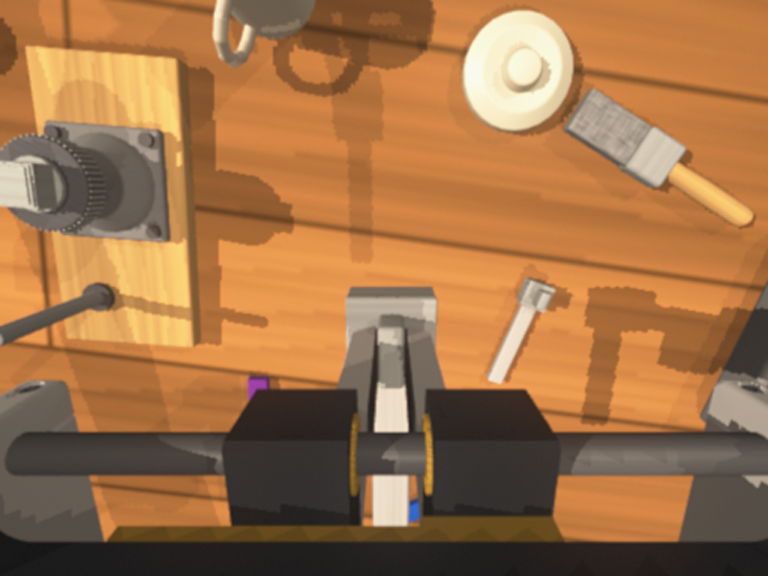

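The key is gripped and level, with the handle top 16 mm below the TCP, so the underside is about 26 mm below. Next I'll stop 70 mm short of the jack and measure the head and boss in the same wrist view.

```bash
python3 -c "
from h import *
plan((.541,.112),.222,.067)"
```

```text
plan mm [   3.6 -263.     0.3] twist 4.3
```

>>> send_rows(targets=[0,-20,0,0.4,1,-55,0,1,1,-95,0,1.8,2,-135,0,2.5,2,-175,0,3.2,3,-210,0,3.8,4,-240,0,4.1,4,-257,0,4.3,4,-263,0,4.3,4,-263,0,4.3,4,-263,0,4.3])

```text
clock: 6.55
ee_pos: [0.5415, 0.1102, 0.222]
tcp_rot: [3.14, 0.001, 0.065]
force: [-0.5, 1.0, -3.0]
opening: 0.0113
grip_force: 30.0
```

```bash
cat > m.py <<'E'
from h import *
import sys
c=cam("wrist"); save(c,sys.argv[1],s=1.5)
P=cloud(c); Z=P[...,2]; s=arm.observe(); e=s["ee_pos"]; y=s["tcp_rot"][2]; print(e,s["tcp_rot"])
def rect(nm,m,mn=30):
    m=cv2.morphologyEx(m.astype(np.uint8),cv2.MORPH_OPEN,np.ones((3,3)))
    n,l,st,_=cv2.connectedComponentsWithStats(m)
    if n<2: print(nm,"none");return
    i=1+np.argmax(st[1:,4]); q=P[l==i]; r=cv2.minAreaRect(q[:,:2].astype(np.float32))
    print(nm,len(q),"ctr",np.round(r[0],4),"size",np.round(r[1],4),"ang",round(r[2],2),"z",np.median(q[:,2]).round(4),"mean",q[:,:2].mean(0).round(4))
J=np.array([.612,.1165]); d=np.hypot(P[...,0]-J[0],P[...,1]-J[1])
rect("head",(d<.035)&(Z>.1225)&(Z<.130))
rect("head lower",(d<.035)&(Z>.112)&(Z<.130))
rect("shoulder",(d<.03)&(Z>.103)&(Z<.109))
rect("ring",(d<.045)&(Z>.09)&(Z<.1035))
a=(P[...,:2]-e[:2])@[np.cos(y),np.sin(y)]; b=(P[...,:2]-e[:2])@[-np.sin(y),np.cos(y)]
rect("boss",(abs(a)<.035)&(abs(b)<.03)&(abs(Z-e[2]+.0025)<.0025))
rect("fin?",(abs(a)<.035)&(abs(b)<.0065)&(Z>e[2]+.012)&(Z<e[2]+.022))
rect("hdl",(a<-.03)&(a>-.15)&(abs(b)<.02)&(abs(Z-e[2]+.0165)<.004))
rect("post",(np.hypot(P[...,0]-.5005,P[...,1]-.1335)<.02)&(Z>.126)&(Z<.138))
E
python3 m.py w3.png
```

```text
[0.54164517 0.10996425 0.22221143] [3.14044227e+00 3.75940156e-04 6.47037634e-02]
head 824 ctr [0.6123 0.1131] size [0.0296 0.029 ] ang 3.06 z 0.1255 mean [0.6122 0.1132]
head lower 910 ctr [0.6123 0.113 ] size [0.0295 0.0295] ang 3.64 z 0.1254 mean [0.6127 0.1132]
shoulder 53 ctr [0.6301 0.114 ] size [0.0031 0.0159] ang 3.54 z 0.1059 mean [0.6297 0.114 ]
ring 1954 ctr [0.6121 0.1136] size [0.0659 0.067 ] ang 4.13 z 0.1001 mean [0.6132 0.1134]
boss 1060 ctr [0.5534 0.1102] size [0.0207 0.0439] ang 4.84 z 0.2184 mean [0.5562 0.1103]
fin? 762 ctr [0.5422 0.1101] size [0.0296 0.0124] ang 4.21 z 0.2383 mean [0.543  0.1097]
hdl 823 ctr [0.434  0.1027] size [0.0382 0.0214] ang 4.47 z 0.2044 mean [0.4347 0.1026]
post none
```

View pics/w3.png

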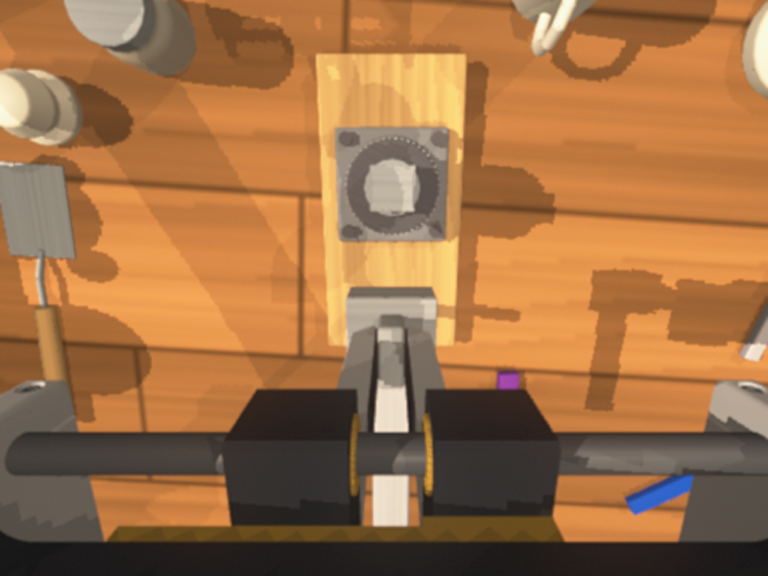

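The head is at pixel (392,186), measured (0.6123,0.1131), 29.5 mm square at height 125.5, yaw about 3.5°. The ring top is at 100 mm. The key is centred on the TCP. I'll go over the head and lower to about 10 mm above it.

>>> send_rows(targets=[10,0,0,0,30,1,0,0,50,1,0,0,65,1,0,0,70.4,1.4,10,0,70.4,1.4,30,0,70.4,1.4,45,0,70.4,1.4,55,0,70.4,1.4,58,0,70.4,1.4,58,0,70.4,1.4,58,0])

```text
clock: 7.7
ee_pos: [0.6124, 0.1151, 0.1651]
tcp_rot: [-3.142, -0.001, 0.067]
force: [0.8, 0.0, -3.0]
opening: 0.0116
grip_force: 30.0
```

```bash
python3 - <<'E'
from h import *
s=arm.observe(); print(s["ee_pos"],s["tcp_rot"],s["force"])
c=cam("side")
u=c["mtx"]@(c["R"]@np.array([.58,.113,.13])+c["t"]); u=(u[:2]/u[2]).astype(int); print(u)
save(c,"s1.png",(u[0]-70,u[1]-60,u[0]+70,u[1]+45),5.5)
E
```

```text
[0.61242958 0.11511284 0.16510063] [-3.14153901e+00 -1.11584734e-03  6.70698606e-02] [ 0.79937201  0.01149838 -3.01702167]
[264 165]
```

View pics/s1.png

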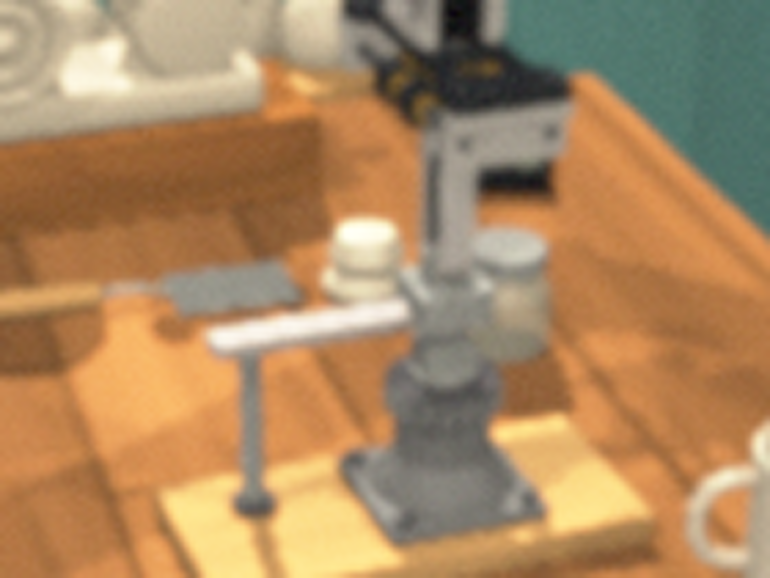

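The side view shows the key just above the head (pixels (450,300) over (450,360)), with the handle above and passing the post. I'll average a few readings before lowering.

```bash
python3 - <<'E'
from h import *
from scipy.optimize import least_squares
E=[];Q=[];B=[]
for i in range(6):
    c=cam("wrist"); s=arm.observe(); E.append([*s["ee_pos"],*s["tcp_rot"][2:]])
    P=cloud(c);Z=P[...,2]; x=P[...,0]
    m=(abs(x-.63)<.03)&(abs(P[...,1]-.114)<.045)&(abs(Z-.100)<.003); q=P[m][:,:2]
    an=np.round(np.arctan2(q[:,1]-.114,q[:,0]-.612)/.06); 
    Q+= [max(q[an==k],key=lambda p:np.hypot(*(p-[.612,.114]))) for k in set(an) if (an==k).sum()>3]
    b=P[(abs(x-.614)<.035)&(abs(P[...,1]-.115)<.03)&(abs(Z-E[-1][2]+.0025)<.0025)][:,:2]
    B.append(np.r_[cv2.minAreaRect(b.astype(np.float32))[0],cv2.minAreaRect(b.astype(np.float32))[1],b[:,1].min(),b[:,1].max(),b[:,0].max()])
E=np.array(E);Q=np.array(Q); print(E.mean(0).round(4),E.std(0).round(4)); 
f=least_squares(lambda p:np.hypot(Q[:,0]-p[0],Q[:,1]-p[1])-.0337,[.612,.114],loss="soft_l1",f_scale=.001); print("ring",f.x,len(Q),np.abs(f.fun).mean())
print("boss",np.mean(B,0).round(4)); 
save(c,"w4.png",s=1.5)
E
```

```text
[0.6123 0.1153 0.165  0.0672] [0.0001 0.     0.0002 0.0001]
ring [0.61282447 0.11326403] 387 0.0004946701338588688
boss [0.6213 0.1151 0.0268 0.044  0.0924 0.1377 0.6357]
```

View pics/w4.png

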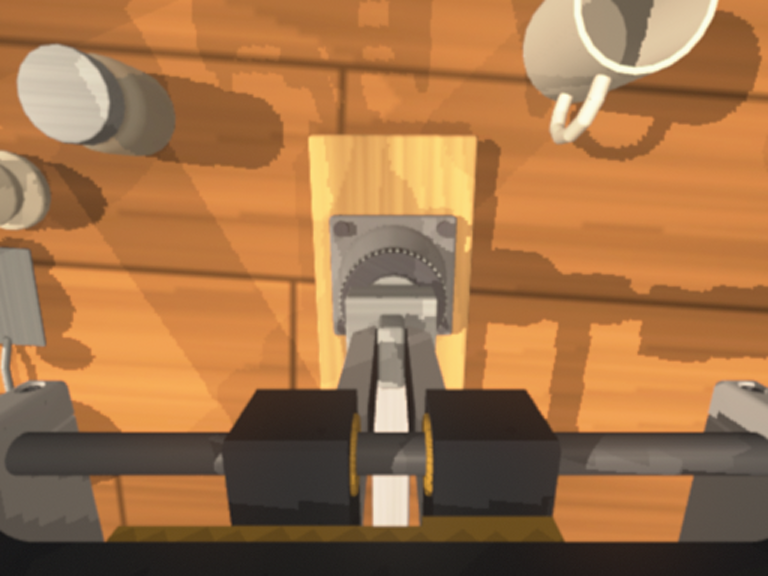

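The ring centre is at y 0.1133 and the boss centre at about 0.1147, so I'll correct by about 1.5 mm and lower. If it jams I'll see it in the force.

>>> send_rows(targets=[0.3,1,0,0,0.3,1.6,0,0,0.3,1.6,3,0,0.3,1.6,7,0,0.3,1.6,10,0,0.3,1.6,13,0,0.3,1.6,15,0,0.3,1.6,17,0,0.3,1.6,19,0,0.3,1.6,19,0])

```text
clock: 9.05
ee_pos: [0.6122, 0.1137, 0.1452]
tcp_rot: [-3.142, 0.0, 0.067]
force: [-0.2, 0.0, -1.4]
opening: 0.0119
grip_force: 30.0
```

No contact force, and the underside is about 7 mm below the head's top, so the socket is engaged. I'll keep lowering.

>>> send_rows(targets=[0,0,2,0,0,0,4,0,0,0,6,0,0,0,8,0,0,0,10,0,0,0,11,0,0,0,12,0,0,0,12.5,0,0,0,12.5,0])

```text
clock: 9.95
ee_pos: [0.6124, 0.1136, 0.1334]
tcp_rot: [-3.141, -0.0, 0.067]
force: [-0.6, 0.6, 1.8]
opening: 0.0118
grip_force: 30.0
```

>>> send_rows(targets=[0,0,1,0,0,0,2,0,0,0,2,0])

```text
clock: 10.25
ee_pos: [0.6125, 0.1136, 0.1333]
tcp_rot: [-3.14, -0.001, 0.067]
force: [-6.3, 1.0, 14.7]
opening: 0.0115
grip_force: 30.0
```

The key bottoms at TCP z 0.1333, about 15 N with 2 mm of extra command. I'll unload and release, then turn 45° anticlockwise with the fingers open.

>>> send_rows(targets=[0,0,-2,0,0,0,-2,0,0,0,-2,0])

```text
clock: 10.55
ee_pos: [0.6129, 0.1136, 0.1334]
tcp_rot: [-3.142, -0.001, 0.067]
force: [-0.5, -0.1, 4.9]
opening: 0.0115
grip_force: 30.0
```

>>> send_rows(targets=[0,0,0,0,0,0,0,0,0,0,0,0,0,0,0,0,0,0,0,0,0,0,0,0,0,0,0,0,0,0,-8,0,0,0,-20,0,0,0,-30,0,0,0,-30,-8,0,0,-30,-16,0,0,-30,-24,0,0,-30,-32,0,0,-30,-40,0,0,-30,-45,0,0,-30,-45], grip=-1)

```text
clock: 12.25
ee_pos: [0.6129, 0.1134, 0.1642]
tcp_rot: [3.141, -0.002, 0.852]
force: [0.3, 0.3, -0.1]
opening: 0.0938
grip_force: 0.0
```

```bash
python3 - <<'E'
from h import *
from scipy.optimize import least_squares
c=cam("wrist"); save(c,"w5.png",s=1.5); s=arm.observe(); print(s["ee_pos"],s["tcp_rot"],s["force"],s["ft_torque"],s["qpos"],s["opening"])
P=cloud(c);Z=P[...,2];d=np.hypot(P[...,0]-.6125,P[...,1]-.1133)
def rect(nm,m):
    q=P[m]; r=cv2.minAreaRect(q[:,:2].astype(np.float32)) if len(q)>5 else None; print(nm,len(q),r,np.median(q[:,2]) if r else '')
rect("fin",(d<.03)&(Z>.143)&(Z<.156))
rect("boss",(d<.035)&(Z>.1265)&(Z<.1335))
y=.067;a=(P[...,:2]-[.6125,.1133])@[np.cos(y),np.sin(y)]; b=(P[...,:2]-[.6125,.1133])@[-np.sin(y),np.cos(y)]
rect("hdl",(a<-.03)&(a>-.15)&(abs(b)<.018)&(Z>.108)&(Z<.123))
rect("ringtop",(d<.037)&(d>.024)&(Z>.095)&(Z<.104))
rect("post",(abs(a+.11)<.02)&(abs(b-.024)<.02)&(Z>.124)&(Z<.139))
E
```

```text
[0.61281867 0.11343625 0.16396857] [ 3.14099773e+00 -1.19394650e-03  8.50278290e-01] [-0.45050683 -1.24327043  0.05997562] [-0.01722101  0.16324089 -0.00363337] [-0.56018926  0.6979329   0.56520302  1.65199036 -0.4470128   0.92235416
 -0.54704338] 0.09413005835499627
fin 617 ((0.6131322383880615, 0.11303121596574783), (0.030556486919522285, 0.012420037761330605), 5.071944713592529) 0.14957412880165744
boss 1827 ((0.6130416989326477, 0.1129559800028801), (0.044337693601846695, 0.04425181448459625), 3.962865114212036) 0.12985165939916635
hdl 1833 ((0.5388123989105225, 0.10804694890975952), (0.08738494664430618, 0.022349553182721138), 3.624143362045288) 0.11583120840846484
ringtop 1029 ((0.6169669032096863, 0.11689449101686478), (0.057761818170547485, 0.06841234862804413), 34.247955322265625) 0.09980902021201224
post 0 None
```

View pics/w5.png

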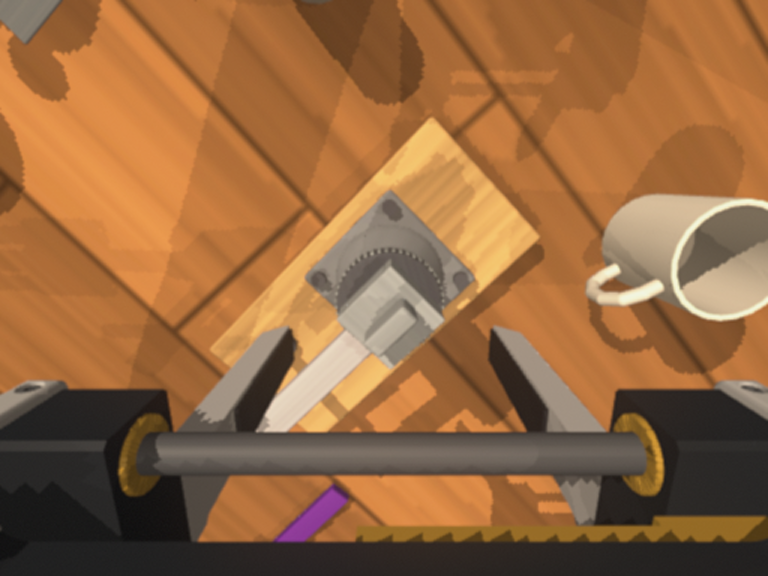

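The key is home: fin top at 149.6, boss top at 129.9, handle top at 115.8 mm. The ring top is at 99.8, so about 3.8 mm remain, roughly 0.95 rad. In the picture the key is seated at (395,300) and the fingers straddle it clear of the handle. I'll lower to the ring and grip.

>>> send_rows(targets=[0,0,20,0,0,0,45,0,0,0,65,0,0,0,80,0,0,0,88,0,0,0,89,0,0,0,89,0])

```text
clock: 13.0
ee_pos: [0.6129, 0.1135, 0.0745]
tcp_rot: [3.141, -0.001, 0.852]
force: [-0.6, 0.2, 0.4]
opening: 0.0937
grip_force: 0.0
```

>>> send_rows(targets=[0,0,0,0,0,0,0,0,0,0,0,0,0,0,0,0,0,0,0,0,0,0,0,0,0,0,0,0], grip=1)

```text
clock: 13.7
ee_pos: [0.6122, 0.1141, 0.0743]
tcp_rot: [-3.141, -0.0, 0.853]
force: [-2.7, 2.0, 4.7]
opening: 0.0676
grip_force: 30.0
```

```bash
python3 -c "
from h import *
s=arm.observe();print(s)"
```

```text
{'clock': 13.7, 'qpos': array([-0.5183826 ,  0.80552064,  0.49180682,  1.71744812, -0.52276232,
        0.75286307, -0.48302882]), 'dq': array([-0.00136037,  0.00126339,  0.00053154,  0.00097568, -0.0016011 ,
        0.00032237,  0.00055273]), 'joint_torque': array([ 1.12438370e+00, -5.24848688e+01,  8.70761186e+00, -1.32245538e+01,
        2.10691639e-01, -9.91606303e-01,  3.95608961e-02]), 'ee_pos': array([0.61217005, 0.11408849, 0.07429125]), 'tcp_rot': array([-3.14076918e+00, -3.54884217e-04,  8.52654539e-01]), 'force': array([-2.71600833,  1.97830855,  4.74037649]), 'ft_torque': array([ 0.32683397,  0.70485227, -0.05164646]), 'grip_force': 30.001141726970673, 'opening': 0.06760031039624949}
```

The ring is gripped at 67.6 mm. Turning clockwise is positive twist, and I'll follow the 4 mm/rad drop.

>>> send_rows(targets=[0,0,0,2,0,0,0,5,0,0,0.2,8,0,0,0.4,12,0,0,0.6,16,0,0,0.9,20,0,0,1.2,24,0,0,1.5,28,0,0,1.8,32,0,0,2,36,0,0,2.3,40,0,0,2.3,40,0,0,2.3,40])

```text
clock: 15.0
ee_pos: [0.6122, 0.114, 0.0719]
tcp_rot: [-3.141, 0.0, 0.154]
force: [-2.0, 0.5, 5.6]
opening: 0.0677
grip_force: 30.0
```

```bash
python3 -c "
from h import *
s=arm.observe();print(s['ft_torque'],s['force'],s['tcp_rot'],s['joint_torque'][6])"
```

```text
[ 0.31917735  0.68367437 -0.03827869] [-2.02725615  0.50252302  5.57069065] [-3.14105206e+00  3.14631937e-04  1.54112172e-01] 0.024375723442062736
```

>>> send_rows(targets=[0,0,0.2,3,0,0,0.5,6,0,0,0.7,9,0,0,0.9,12])

```text
clock: 15.4
ee_pos: [0.6122, 0.1139, 0.0711]
tcp_rot: [-3.141, 0.0, -0.057]
force: [-2.5, 2.0, 5.7]
opening: 0.0677
grip_force: 30.0
```

```bash
cat > t.py <<'E'
from h import *
s=arm.observe();print(s['ft_torque'],s['force'],s['tcp_rot'],s['joint_torque'][6],s['ee_pos'])
c=cam("wrist")
s=arm.observe();print(s['ft_torque'])
P=cloud(c);Z=P[...,2];d=np.hypot(P[...,0]-.6125,P[...,1]-.1133)
def rect(nm,m):
    q=P[m]; r=cv2.minAreaRect(q[:,:2].astype(np.float32)) if len(q)>5 else None; print(nm,len(q),r,np.median(q[:,2]) if r else '')
rect("fin",(d<.03)&(Z>.143)&(Z<.156))
rect("boss",(d<.035)&(Z>.1265)&(Z<.1335))
y=.067;a=(P[...,:2]-[.6125,.1133])@[np.cos(y),np.sin(y)]; b=(P[...,:2]-[.6125,.1133])@[-np.sin(y),np.cos(y)]
rect("hdl",(a<-.03)&(a>-.15)&(abs(b)<.022)&(Z>.108)&(Z<.123))
rect("ringtop",(d<.035)&(d>.024)&(Z>.092)&(Z<.104))
save(c,"t%d.png"%int(s["clock"]*100),s=1.5)
E
python3 t.py;ls pics
```

```text
[0.40014975 0.76298349 0.08383963] [-2.47001563  2.01590483  5.71410596] [-3.14100202e+00  3.75730206e-04 -5.69551687e-02] 0.31481310725212097 [0.61223339 0.11392149 0.07114609]
[0.42553988 0.7960778  0.05256786]
fin 955 ((0.6126853227615356, 0.113355353474617), (0.030772488564252853, 0.01200090628117323), 0.7205492854118347) 0.14945095140494183
boss 3975 ((0.6202258467674255, 0.11280518770217896), (0.068288154900074, 0.031245552003383636), 87.0351791381836) 0.12982989792257793
hdl 930 ((0.5626572370529175, 0.11277132481336594), (0.022273359820246696, 0.026317844167351723), 89.07665252685547) 0.11581666564302347
ringtop 2568 ((0.6200264692306519, 0.11273742467164993), (0.06835266202688217, 0.05443641543388367), 85.99675750732422) 0.09671326623027089
crop1.png
s1.png
side0.png
t1545.png
top0.png
w1.png
w2.png
w3.png
w4.png
w5.png
```

The key has turned about 3° onto the post, with the handle bearing. The ring top is at 96.7 mm, so about 0.7 mm (10°) remains. Torque matches the thread drag. I'll go on in small steps and watch the moment.

>>> send_rows(targets=[0,0,0.2,2,0,0,0.3,4,0,0,0.4,6,0,0,0.5,8])

```text
clock: 15.85
ee_pos: [0.6122, 0.1139, 0.0706]
tcp_rot: [-3.141, 0.0, -0.196]
force: [-1.9, 1.5, 5.9]
opening: 0.0675
grip_force: 30.0
```

```bash
python3 -c "
from h import *
s=arm.observe();print(s['ft_torque'],s['force'],s['tcp_rot'],s['joint_torque'][6])"
```

```text
[0.34637114 0.65944568 0.11310798] [-1.93683738  1.45407851  5.90899991] [-3.14115779e+00  4.38894519e-04 -1.95782417e-01] 0.17174405045807362
```

>>> send_rows(targets=[0,0,0.1,1.5,0,0,0.2,3])

```text
clock: 16.05
ee_pos: [0.6122, 0.1139, 0.0704]
tcp_rot: [-3.141, 0.0, -0.248]
force: [-3.1, 1.1, 5.6]
opening: 0.0674
grip_force: 30.0
```

```bash
python3 -c "
from h import *
s=arm.observe();print(s['ft_torque'],s['force'],s['tcp_rot'],s['joint_torque'][6])"
```

```text
[0.37199178 0.70807759 0.16640171] [-3.07262516  1.09147842  5.59781946] [-3.14122540e+00  4.85000334e-04 -2.47765372e-01] 0.09776035789400339
```

>>> send_rows(targets=[0,0,0.1,1.5,0,0,0.1,3,0,0,0.1,3])

```text
clock: 16.35
ee_pos: [0.6122, 0.1139, 0.0702]
tcp_rot: [-3.141, 0.0, -0.3]
force: [-2.2, 0.4, 5.7]
opening: 0.0677
grip_force: 30.0
```

```bash
python3 -c "
from h import *
s=arm.observe();print(s['ft_torque'],s['force'],s['tcp_rot'],s['joint_torque'][6])"
```

```text
[ 0.47541707  0.72747867 -0.00818162] [-2.19205489  0.362571    5.67823118] [-3.14135880e+00  4.40375286e-04 -3.00001344e-01] -0.13502754271030426
```

>>> send_rows(targets=[0,0,0,1.5,0,0,0,2,0,0,0,2])

```text
clock: 16.65
ee_pos: [0.6122, 0.1139, 0.0701]
tcp_rot: [-3.142, 0.001, -0.334]
force: [-1.5, 0.9, 5.0]
opening: 0.0672
grip_force: 30.0
```

```bash
python3 -c "
from h import *
s=arm.observe();print(s['ft_torque'],s['force'],s['tcp_rot'],s['joint_torque'][6])"
```

```text
[0.3486097  0.77257911 0.27014688] [-1.48162759  0.92042249  5.01858046] [-3.14153547e+00  5.31970715e-04 -3.34365160e-01] -0.33735129050910473
```

>>> send_rows(targets=[0,0,0,1.5,0,0,0,2,0,0,0,2])

```text
clock: 16.95
ee_pos: [0.6122, 0.1139, 0.0701]
tcp_rot: [3.141, 0.0, -0.368]
force: [-2.7, 1.8, 5.3]
opening: 0.0675
grip_force: 30.0
```

```bash
cat > tq.py <<'E'
from h import *
T=[]
for i in range(6):
    cam("side"); s=arm.observe(); T.append([s['ft_torque'][2],s['joint_torque'][6],s['tcp_rot'][2]])
print(np.mean(T,0).round(3),np.std(T,0).round(3),s['clock'],s['force'].round(1))
E
python3 tq.py
```

```text
[ 0.496 -0.504 -0.368] [0.027 0.003 0.   ] 17.25 [-2.6  1.4  5.9]
```

It's 0.50 N·m, rising at about 7 N·m per rad, so the ring is down. About 4.8° more is needed.

>>> send_rows(targets=[0,0,0,1,0,0,0,2,0,0,0,3,0,0,0,4,0,0,0,4])

```text
clock: 17.75
ee_pos: [0.6122, 0.1138, 0.0701]
tcp_rot: [3.141, 0.0, -0.437]
force: [-2.3, 0.9, 5.5]
opening: 0.0675
grip_force: 30.0
```

```bash
python3 tq.py; python3 t.py
```

```text
[ 0.922 -0.915 -0.437] [0.026 0.006 0.   ] 18.05 [-2.1  2.1  5.9]
[0.38565801 0.70154894 0.9365754 ] [-2.11123332  2.11887657  5.88515426] [ 3.14104299e+00  4.38203524e-04 -4.36562944e-01] -0.9119694493710995 [0.61220484 0.11388787 0.07010608]
[0.33855722 0.71865622 0.86985917]
fin 938 ((0.6126665472984314, 0.11316370218992233), (0.012157831341028214, 0.030490927398204803), 89.2918701171875) 0.14935386134613635
boss 4046 ((0.6127292513847351, 0.11315479874610901), (0.04489098861813545, 0.06798023730516434), 1.1690089702606201) 0.12980702304836406
hdl 1296 ((0.5531736612319946, 0.11263446509838104), (0.040075577795505524, 0.022053999826312065), 0.5086856484413147) 0.1157323666188938
ringtop 2593 ((0.6221721768379211, 0.10738614201545715), (0.06919079273939133, 0.04663198068737984), 58.4804801940918) 0.09570767994850266
```

>>> send_rows(targets=[0,0,0,0.9,0,0,0,1.7,0,0,0,1.7])

```text
clock: 18.4
ee_pos: [0.6122, 0.1138, 0.0701]
tcp_rot: [3.141, 0.0, -0.466]
force: [-2.4, 0.6, 4.7]
opening: 0.0675
grip_force: 30.0
```

```bash
python3 tq.py
```

```text
[ 1.095 -1.112 -0.466] [0.019 0.005 0.   ] 18.7 [-2.6  0.1  5.2]
```

The moment is 1.10 N·m, and the key hasn't slipped off the post. I'll open and lift straight up.

>>> send_rows(targets=[0,0,0,0,0,0,0,0,0,0,0,0,0,0,0,0,0,0,0,0,0,0,0,0,0,0,0,0,0,0,0,0,0,0,-20,0,0,0,-50,0,0,0,-85,0,0,0,-120,0,0,0,-150,0,0,0,-150,0], grip=-1)

```text
clock: 20.1
ee_pos: [0.615, 0.1129, 0.2243]
tcp_rot: [-3.138, -0.006, -0.469]
force: [-0.4, 0.5, -0.3]
opening: 0.0938
grip_force: 0.0
```

```bash
python3 t.py; ls -t pics|head -1
```

```text
[ 0.0605446   0.14878317 -0.05061947] [-0.40301582  0.49490368 -0.33172523] [-3.13757676 -0.00647357 -0.46878295] -0.15073420945554972 [0.61497829 0.1129118  0.22434341]
[0.03738047 0.1561325  0.03418175]
fin 366 ((0.6123253107070923, 0.11331465095281601), (0.03002210333943367, 0.012259222567081451), 0.7060799598693848) 0.14958092252614252
boss 1225 ((0.6120589971542358, 0.11328040063381195), (0.04443780705332756, 0.04418743774294853), 0.5486700534820557) 0.12987972321543081
hdl 1552 ((0.527644157409668, 0.11460220068693161), (0.10984998941421509, 0.02736869640648365), 0.8535944819450378) 0.11575008349603497
ringtop 729 ((0.6186774969100952, 0.11219479143619537), (0.0695214495062828, 0.05640279874205589), 80.83004760742188) 0.09566350975092235
t2014.png
```

The key is home (fin top 149.6 mm), the ring is down (top 95.7 mm), and the handle is still on the post. I'll hand it in.

```bash
python3 -c "
from cell import arm
print(arm.finish_job())"
```

```text
the job is handed in; nothing more can be done
None
```

The jack is locked and the job is handed in at about 20 s: the larger key is fully home with its handle on the stop post, the ring is nipped to 1.10 N·m (about 10 N on the post), and the gripper is clear; by the geometry given, the barrel turned about 0.1 rad (not measured) as the key's play closed.

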